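# Fit a quick-change water filter cartridge and turn it on

### The arm

A 7-joint arm with a two-finger parallel gripper is mounted at the origin on the work surface. World frame = base frame: x ahead of the robot, y to its left, z up, the work surface at z = 0. Lengths are in m, angles in rad, forces in N, time in s.
With the tool pointing down it reaches from about 0.4 to 0.85 m from the base axis. Payload 10.4 kg.
Tool frame: the origin (TCP) lies at the centre of the arm's flange, where the gripper is bolted on; the fingertips stand 173 mm ahead of it and the grasp point (between the pads) lies 155 mm ahead of it; z points along the fingers, y is the line along which they close (so a half turn about z gives the same grasp; the last joint's range is limited). The gripper opens to 85 mm and grips with 20 to 120 N. Pads are 22 mm wide; open, the fingers measure 114 mm over their backs; the gripper's body (76 mm by 85 mm) begins 54 mm behind the grasp point. The pads swing forward as they close: fully open they stand 13 mm farther back than shut.
Start: joints at [-0.023, 0.332, -0.065, 1.46, 0.022, 1.35, -0.088], TCP at [0.625, 0, 0.405] pointing down, gripper open.
Joint ranges: [-2.6, 2.6], [-0.5, 2.12], [-1.47, 1.34], [0.16, 2.42], [-1.27, 4.41], [0.06, 2.06], [-2.6, 2.6]. Speed limits (rad/s): [2.22, 2.22, 2.79, 2.79, 3.14, 3.14, 3.14].

### API

Orientations are given as a unit quaternion [x, y, z, w].
In Python, from workcell import manip, viewer, finder gives the robot as it stands.
- The arm moves only by the tool arm_command, never from a script. Its argument "plan" is a list of rows, each an object with "dp": the shift along the tool's x, y, z in mm, a list of three; "spin": the turn about the tool's z in rad. A call has 1 to 5 rows; each row shifts and turns the commanded pose from where the row before left it, along the tool's axes as they then stand; what a row does not reach is not made up. A row lasts 1/10 s, in which the tool goes at most 50 mm and 8.59 degrees, less where a joint would pass 70% of its speed; a pose out of reach is approached as far as the arm can. A call is refused whole if a number of a shift passes 50 or a number of a turn 0.15, either way. A call with a gripper value outside its range is refused whole. "grip" is the closure, from -1 (fully open) to 1 (shut), set as the call begins (left out, the last holds). The fingers move at their own pace and stop on an object; "newtons" is the grip in N (left out, the last holds). Time passes only in rows, so rows that do not move let the fingers close. It gives the time, the measured TCP pose, the force, the opening and the grip force at its end, in the units of the state.
- manip.get_obs(): the state, without advancing time (a new reading comes with each control period).
- viewer.camera(name): name is "scene" or "side" or "wrist"; returns the picture (480x640x3 uint8, blue, green, red); there is no depth.
- viewer.camera_params(name): a dict with "vertical_fov" (degrees; the focal length in pixels is half the picture's height over the tangent of half this angle, whatever the lens; pixels are square), "cx", "cy" (the principal point, pixels), "R" (3x3) and "t" (3): a world point X has camera coordinates R X + t; the wrist camera has in their place "T_tool_cam" (4x4, takes a point from camera to tool coordinates, whose origin is the TCP and whose axes are the flange's). Camera axes: x right, y down, z forward; pixel columns grow to the right and rows downward; lengths in m; the calibration is good to about 2 mm. The wrist camera is an equidistant fisheye: a pixel r from the principal point sees the ray r / f radians off the axis. A picture is of the moment at which its call begins: read the wrist's pose just before it. camera_params takes no time and is no camera call.
- manip.hand_in(): hands the job in; it is judged then, once.
Trained networks look in the newest picture that a camera, given by its name, has taken for a name from the list of things; names that differ only in an ending like _2 or _b are one class to them, and where a whole thing is asked for, a point or a joint stands for the part that bears it (a point fixed in the world has none). Each returns a list of dicts, best first, with "score" (0 to 1); they miss things now and then, are a little off and sometimes report something else, mostly with a low value. They report only what shows in the picture. A call takes as long as a camera call.
- finder.find_in(camera, thing): "position" ([x, y, z] in m, in world coordinates, good to about 4 mm: the middle of the surface that is visible of it).
The state is a dict: "clock": time; "joint_pos": joint angles; "joint_velocities": joint speeds; "tau": joint torques, N m; "position": TCP position; "ee_rot": TCP orientation; "ft_force": force on the tool from outside, world axes, zero at the start; "torque": the same for the moment, N m; "grip_width": opening from 0.0 (shut) to 1.0 (fully open); "grasp_force": force on a finger pad.
Only numpy, scipy, OpenCV 4.12 (cv2) and the standard library are available. Lean on these libraries where they do the work, as an engineer would, in place of code of your own. Each camera call takes 0.05 s, during which the arm holds its last target. There are 200 camera calls.

### The job

Fit the fresh blue-capped filter cartridge into the empty socket of the water purifier base: feel for the valve tang at the bottom with light, gentle pressure until the cartridge drops fully home over it, then turn the cartridge clockwise until its bar handle is in line with the handle of the cartridge already fitted, and let go. Press only lightly, a few newtons (the plastic valve breaks at 35 N), and leave the spent grey-capped cartridge, the meter and the housing spanner where they are.

Things in the scene. Friction and masses are not known exactly. Their poses are not given: they have to be found in the camera images.
- fresh_mid (a point): Centre (half-way up) of the fresh cartridge: white cylinder, blank label, blue cap, 60 mm diameter, 132 mm tall in all, about 0.3 kg, standing upright; body 96 mm, then bar handle. Its flat underside, 66 mm below this point, is cut by a straight key slot across the full diameter, 9.2 mm wide, 14 mm deep, along this point's x axis (as the bar handle); either way round fits.
- fresh_handle (a point): A point on the axis of the fresh cartridge's blue bar handle, 54 mm above point fresh_mid, good to grip. The bar is 52 mm long (x axis), 16 mm thick (y axis) and 36 mm tall: it reaches 12 mm above this point and 24 mm below it, down to the cap.
- unit: The purifier base, white with a blue stripe, 130 mm (x) by 250 mm (y) by 70 mm tall, screwed down; origin at the centre of its underside, z up. Two sockets in a row along y: the empty one 60 mm to -y, and one 60 mm to +y holding a fitted cartridge, whose bar handle stands up to 147 mm above the table and lies along y: that is the turned-on direction.
- socket (a point): Centre of the mouth of the empty socket, level with the purifier's top, 70 mm above the table; axes as the purifier's. A round hole 63.6 mm in diameter with a 3 mm chamfer and a flat floor 55 mm down. With the cartridge fully home on the floor its point fresh_mid is 11 mm above this point; resting on the valve tang it stands 11 mm higher.
- socket_floor (a point): Centre of the socket's floor, a rubber seal that gives about 0.15 mm per N; axes as the purifier's. Here stands the tang of the rotary valve: blade 44 mm long, 7.6 mm thick, 11 mm tall, edges rounded. It was left about 60 (up to 30 more or less) degrees anticlockwise, seen from above, of the y axis; not measured. Turning friction 0.15 N m; at its stop the cartridge's handle lies along y.
- spent_mid (a point): Centre of the spent cartridge: the same shape and size as the fresh one but with a yellowed body and a grey cap and handle, standing on the table. To be left alone.
- meter_mid (a point): Centre of the water-quality meter lying flat: white box 75 x 140 x 22 mm with a dark display. To be left alone.
- spanner_mid (a point): Centre of the ring of the black plastic housing spanner lying flat: ring 112 mm outside, 14 mm thick, with a handle that reaches 180 mm from the ring's centre along -y. To be left alone.

How it is judged:
On the way:
1. the fresh cartridge has dropped fully home over the tang (within 4 mm of the floor) (horizontal distance between fresh_mid and socket below 0.006 m and z of fresh_mid in the frame of socket below 0.015 m), for 0.1 s.
At the end, for the whole second after the job is handed in: Fresh cartridge upright (0.06 rad) in the empty socket on its floor (centre under 15 mm above the mouth, within 6 mm of its axis), handle within 0.16 rad of the purifier's long axis; spent cartridge, meter and spanner within 30 mm of their start (all of step 1 and angle between fresh_mid's own z axis and vertical below 0.06 rad and angle between the x axis of fresh_mid and the y axis of socket, either way round below 0.16 rad and distance of each of spent_mid, meter_mid, spanner_mid from where it was at the start of the episode below 0.03 m); the robot touches nothing.
It fails at once if the cartridge is forced: more than 35 N between it and the purifier (contact force between fresh and unit above 35 N).
It fails at once if the spent cartridge, the meter or the spanner is pushed more than 30 mm (distance of any of spent_mid, meter_mid, spanner_mid from where it was at the start of the episode above 0.03 m).
It also fails if it takes over 72 s, if anything falls off the work surface, if the arm or the gripper's body presses on something with over 40 N, if the wrist force passes 120 N, or if a joint passes its speed limit or range.

## Working session

There is one attempt and no reset: what is moved stays moved. The work goes in short steps, Python scripts to look and compute and a tool call to move; the robot and the scene stay as the last step left them, time stands still between calls to the robot, and variables do not carry over. Pictures are saved under pics/ and viewed, at most 12 in all, crops included, and the job is handed in when it is done.

Besides the shell and the picture viewer there is one more tool, called after "Call:" by a JSON object that holds its "method" and its "body", one argument or row to a line. arm_command: Moves the arm, as the interface text tells. Its arguments: {"type":"object","properties":{"plan":{"type":"array","items":{"type":"object","properties":{"dp":{"type":"array","items":{"type":"number"}},"spin":{"type":"number"}}}},"grip":{"type":"number"},"newtons":{"type":"number"}},"required":["plan"]}

```bash
mkdir -p pics
python3 - <<'E'
from workcell import manip, viewer, finder
import cv2, numpy as np
o=manip.get_obs(); print(o['position'],o['ee_rot'],o['clock'],o['ft_force'])
a=viewer.camera("scene"); b=viewer.camera("side"); c=viewer.camera("wrist")
cv2.imwrite("pics/a.png",a);cv2.imwrite("pics/b.png",b);cv2.imwrite("pics/c.png",c)
for cam in("scene","side","wrist"):
  p=viewer.camera_params(cam);print(cam,p)
  for t in("fresh_mid","fresh_handle","socket","unit","spent_mid","meter_mid","spanner_mid"):
    print(t,[(np.round(d["position"],3).tolist(),round(d["score"],2)) for d in finder.find_in(cam,t)[:2]])
E
```

```text
[ 6.24853646e-01 -2.59491607e-06  4.03884856e-01] [ 7.07098944e-01  7.07114223e-01 -5.55964494e-04 -5.00288574e-04] 0.0 [0.76898555 0.12265857 0.59291841]
scene {'vertical_fov': 52.30111489771072, 'cx': 318.6509642694976, 'cy': 240.5666043331804, 'R': array([[-0.10440461,  0.9943845 ,  0.01729578],
       [ 0.73954735,  0.08925241, -0.66716094],
       [-0.66495819, -0.05686363, -0.74471279]]), 't': array([ 0.04167127, -0.38805887,  1.44151558])}
fresh_mid [([0.554, -0.125, 0.082], 0.55)]
fresh_handle [([0.556, -0.126, 0.082], 0.76)]
socket [([0.633, 0.177, 0.072], 0.92)]
unit [([0.624, 0.176, 0.075], 0.79)]
spent_mid [([0.501, -0.323, 0.078], 0.56)]
meter_mid [([0.537, 0.42, 0.022], 0.71)]
spanner_mid [([0.71, -0.276, 0.014], 0.6), ([0.538, 0.421, 0.022], 0.3)]
side {'vertical_fov': 56.101147551726285, 'cx': 324.66424756387175, 'cy': 241.10309116157998, 'R': array([[ 0.81143341, -0.58415597,  0.01837463],
       [-0.35649722, -0.5196233 , -0.77646723],
       [ 0.46312585,  0.62350095, -0.62988968]]), 't': array([-0.45545849,  0.3049439 ,  0.66281668])}
fresh_mid [([0.52, -0.146, 0.
[... 338 characters left out ...]
al_fov': 65.70646984690485, 'cx': 323.1410544892829, 'cy': 237.06519579170023, 'T_tool_cam': array([[ 1.69738950e-03, -9.59631995e-01, -2.81253538e-01,
         7.11829055e-02],
       [ 9.99998168e-01,  1.87781538e-03, -3.71996493e-04,
         5.90492738e-04],
       [ 8.85121957e-04, -2.81252392e-01,  9.59633424e-01,
         3.07056947e-02],
       [ 0.00000000e+00,  0.00000000e+00,  0.00000000e+00,
         1.00000000e+00]])}
fresh_mid [([0.549, -0.117, 0.098], 0.72)]
fresh_handle [([0.549, -0.121, 0.09], 0.78)]
socket [([0.714, -0.196, 0.015], 0.7), ([0.585, 0.121, 0.072], 0.63)]
unit [([0.583, 0.119, 0.069], 0.67)]
spent_mid []
meter_mid []
spanner_mid [([0.717, -0.196, 0.016], 0.56)]
```

View pics/a.png

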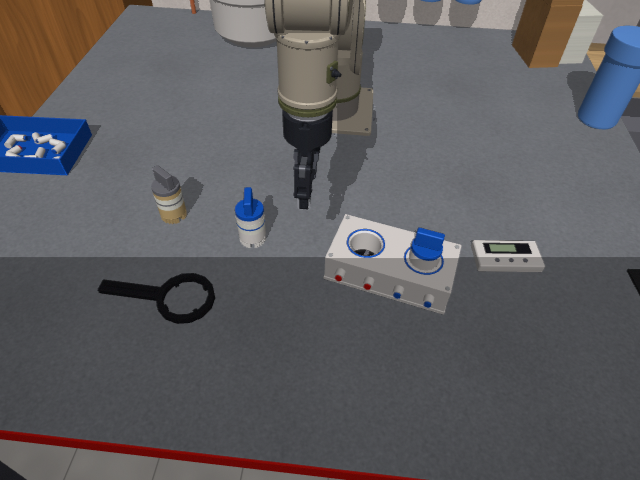

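View pics/b.png

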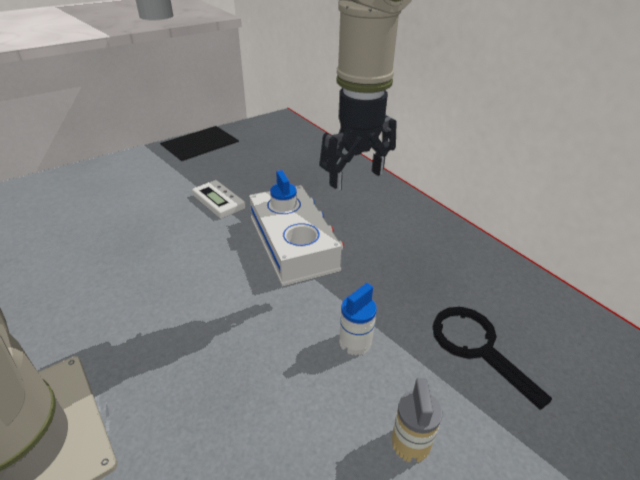

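View pics/c.png

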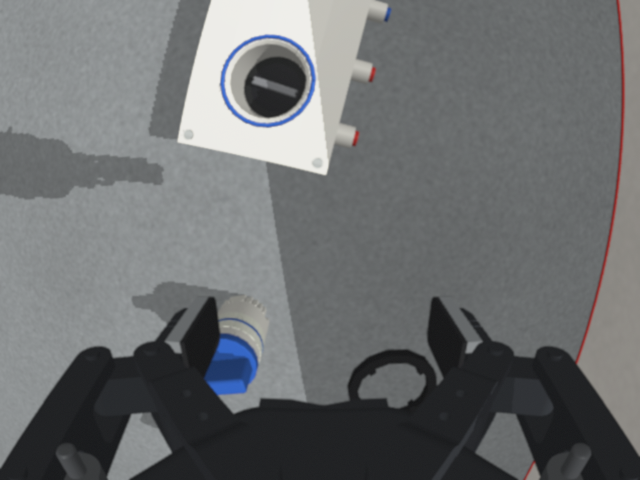

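```bash
cat > h.py <<'E'
from workcell import manip, viewer, finder
import cv2, numpy as np
from scipy.spatial.transform import Rotation as Ro
def ray(cam,uv,o=None):
    p=viewer.camera_params(cam); f=240/np.tan(np.radians(p['vertical_fov']/2))
    x=(uv[0]-p['cx'])/f; y=(uv[1]-p['cy'])/f
    if cam=="wrist":
        r=np.hypot(x,y); s=np.sin(r)/max(r,1e-9); d=np.array([x*s,y*s,np.cos(r)])
        T=np.array(p['T_tool_cam']); R=Ro.from_quat(o['ee_rot']).as_matrix()
        return R@T[:3,3]+o['position'], R@T[:3,:3]@d
    R=np.array(p['R']); return -R.T@p['t'], R.T@np.array([x,y,1])
def on(cam,uv,z,o=None):
    c,d=ray(cam,uv,o); return c+d*(z-c[2])/d[2]
E
python3 - <<'E'
import cv2,numpy as np
a,b,c=[cv2.imread(f"pics/{n}.png") for n in "abc"]
f=lambda i,x,y,w,h:cv2.resize(i[y:y+h,x:x+w],(400,300),interpolation=cv2.INTER_CUBIC)
cv2.imwrite("pics/d.png",np.vstack([np.hstack([f(b,317,275,80,60),f(a,210,180,80,60)]),np.hstack([f(c,214,30,120,90),f(c,190,310,120,90)])]))
E
```

```text
(no output)
```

View pics/d.png

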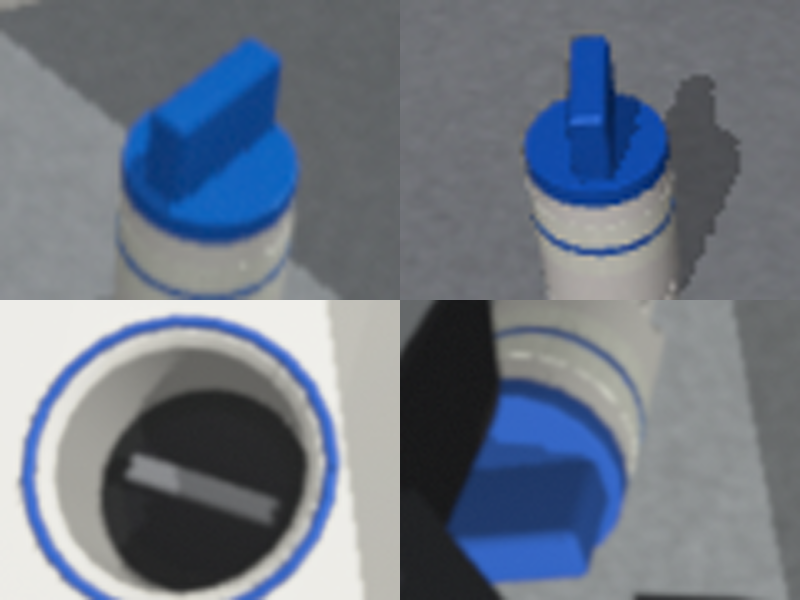

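Run:
```python
from h import *
o=manip.get_obs()
for cam,P in(("side",[(373.4,287),(367,283),(346.6,297.6),(353,302)]),("scene",[(244.4,187.4),(251.4,187.6),(250.6,204.4),(244,203.6)])):
    X=np.array([on(cam,p,.132) for p in P]); print(cam,X.round(4).tolist(),X.mean(0))
c=cv2.imread("pics/c.png"); hsv=cv2.cvtColor(c,cv2.COLOR_BGR2HSV)
m=cv2.inRange(hsv,(105,120,80),(125,255,255)); m[150:]=0; m[:,330:]=0
p=np.argwhere(m)[:,::-1].astype(np.float32)
X=np.array([on("wrist",q,.07,o) for q in p])
A=np.c_[2*X[:,:2],np.ones(len(X))]; s=np.linalg.lstsq(A,(X[:,:2]**2).sum(1),rcond=None)[0]
print("socket",s[:2],np.sqrt(s[2]+s[0]**2+s[1]**2))
t=[on("wrist",q,.026,o) for q in((253,80.4),(296.5,93))]; print("tang",t,np.linalg.norm(t[1]-t[0]),np.degrees(np.arctan2(*(t[1]-t[0])[1::-1])))
e=[on("wrist",q,.07,o) for q in((180,142),(325,174))]; print("edge",e,np.linalg.norm(e[1]-e[0]),np.degrees(np.arctan2(*(e[1]-e[0])[1::-1])))
for q in((208,0),(180,142)): print(on("wrist",q,.07,o))
```

```text
side [[0.5575, -0.1401, 0.132], [0.5549, -0.1267, 0.132], [0.5058, -0.1338, 0.132], [0.5083, -0.1473, 0.132]] [ 0.53164685 -0.13697047  0.132     ]
scene [[0.5126, -0.1447, 0.132], [0.5115, -0.1303, 0.132], [0.5608, -0.1221, 0.132], [0.5601, -0.1357, 0.132]] [ 0.53625308 -0.13321991  0.132     ]
socket [0.57967596 0.11446537] 0.03741612024452172
tang [array([0.56012198, 0.12060914, 0.026     ]), array([0.60075548, 0.1071909 , 0.026     ])] 0.04279170228940581 -18.274565894059467
edge [array([0.50362205, 0.06610399, 0.07      ]), array([0.62693135, 0.03594957, 0.07      ])] 0.1269427920023919 -13.741595525564524
[0.52827422 0.1897543  0.07      ]
[0.50362205 0.06610399 0.07      ]
```

Call:
{"method": "arm_command", "body": {
  "plan": [
    {"dp":[-27,-18,0]},
    {"dp":[-27,-18,0]},
    {"dp":[-27,-18,0]},
    {"dp":[-27,-18,0]},
    {"dp":[-27,-19,0]}
  ]
}}

```text
invalid input at $.plan[0]: expected keys dp, spin
```

Call:
{"method": "arm_command", "body": {
  "plan": [
    {"spin":-0.145},
    {"spin":-0.145},
    {"spin":-0.145},
    {"spin":-0.145},
    {"spin":-0.145}
  ]
}}

```text
invalid input at $.plan[0]: expected keys dp, spin
```

Call:
{"method": "arm_command", "body": {
  "plan": [
    {"spin":-0.145},
    {"spin":-0.145},
    {"spin":-0.145},
    {"spin":-0.145},
    {"spin":-0.145}
  ]
}}

```text
invalid input at $.plan[0]: expected keys dp, spin
```

Call:
{"method": "arm_command", "body": {
  "plan": [
    {"spin":-0.14},
    {"spin":-0.14},
    {"spin":0},
    {"spin":0}
  ]
}}

```text
invalid input at $.plan[0]: expected keys dp, spin
```

Run:
```python
from h import *
o=manip.get_obs(); c=viewer.camera("wrist"); cv2.imwrite("pics/e.png",c)
R=Ro.from_quat(o['ee_rot']).as_matrix(); print(o['position'],R[:,0],R[:,2],o['joint_pos'],o['clock'],o['ft_force'])
print(finder.find_in("wrist","fresh_handle")[:1])
```

```text
[6.25005757e-01 8.39514994e-07 4.04727616e-01] [3.76297911e-05 9.99999999e-01 1.96416495e-05] [ 5.82160026e-05  1.96394588e-05 -9.99999998e-01] [-0.02261408  0.33221303 -0.06465285  1.46010343  0.02158223  1.34991059
 -0.08850656] 1.2 [-0.54769541  0.63347189 -0.40264447]
[{'position': [0.5485, -0.1201, 0.0906], 'score': 0.81}]
```

View pics/e.png

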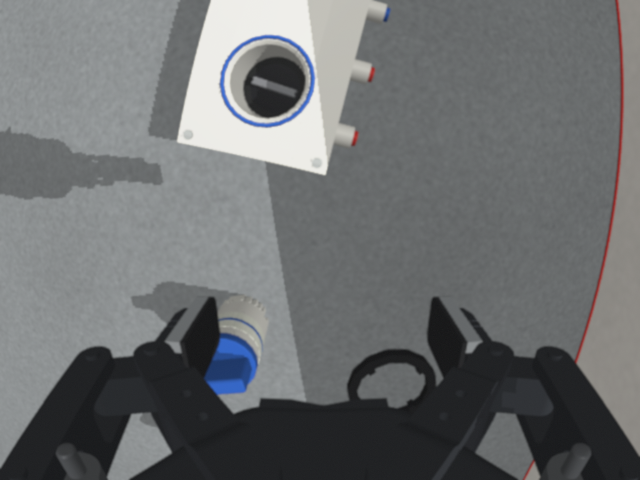

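The arm has not moved (the rows need both keys); the picture is the same as before. I'll resend them.

Call:
{"method": "arm_command", "body": {
  "plan": [
    {"dp":[-27,-18,0],"spin":0},
    {"dp":[-27,-18,0],"spin":0},
    {"dp":[-27,-18,0],"spin":0},
    {"dp":[-27,-18,0],"spin":0},
    {"dp":[-27,-19,0],"spin":0}
  ]
}}

```text
clock: 1.8
position: [0.5332, -0.136, 0.4049]
ee_rot: [0.707, 0.707, 0.0, 0.0]
ft_force: [0.2, 0.2, 0.4]
grip_width: 1.0
grasp_force: 0.0
```

Call:
{"method": "arm_command", "body": {
  "plan": [
    {"dp":[0,0,0],"spin":-0.145},
    {"dp":[0,0,0],"spin":-0.145},
    {"dp":[0,0,0],"spin":-0.145},
    {"dp":[0,0,0],"spin":-0.145},
    {"dp":[0,0,0],"spin":-0.145}
  ]
}}

```text
clock: 2.3
position: [0.534, -0.135, 0.4048]
ee_rot: [0.408, 0.913, 0.0, 0.0]
ft_force: [0.3, -1.1, 0.5]
grip_width: 1.002
grasp_force: 0.0
```

Call:
{"method": "arm_command", "body": {
  "plan": [
    {"dp":[0,0,0],"spin":-0.145},
    {"dp":[0,0,0],"spin":-0.145},
    {"dp":[0,0,0],"spin":-0.145},
    {"dp":[0,0,0],"spin":-0.145},
    {"dp":[0,0,0],"spin":-0.145}
  ]
}}

```text
clock: 2.8
position: [0.534, -0.135, 0.4048]
ee_rot: [0.057, 0.998, -0.0, 0.0]
ft_force: [0.2, 0.3, -0.2]
grip_width: 1.003
grasp_force: 0.0
```

Call:
{"method": "arm_command", "body": {
  "plan": [
    {"dp":[0,0,0],"spin":-0.14},
    {"dp":[0,0,0],"spin":-0.14},
    {"dp":[0,0,0],"spin":0},
    {"dp":[0,0,0],"spin":0}
  ]
}}

```text
clock: 3.2
position: [0.534, -0.135, 0.4048]
ee_rot: [-0.077, 0.997, -0.0, 0.0]
ft_force: [-0.3, -0.1, -0.5]
grip_width: 0.997
grasp_force: 0.0
```

Run:
```python
from h import *
o=manip.get_obs(); c=viewer.camera("wrist"); cv2.imwrite("pics/f.png",c)
R=Ro.from_quat(o['ee_rot']).as_matrix(); print(o['position'],R[:,0],R[:,2],o['joint_pos'],o['clock'],o['ft_force'])
print(finder.find_in("wrist","fresh_handle")[:1])
```

```text
[ 0.53398599 -0.13504204  0.4047558 ] [-9.88028844e-01 -1.54269170e-01 -1.64340371e-04] [ 1.66952994e-04 -3.98009002e-06 -9.99999986e-01] [ 0.27478547  0.17415421 -0.12397826  1.65603257  0.02214155  1.3126109
  1.87269725] 3.2 [-0.3294638  -0.0660586  -0.54322651]
[{'position': [0.5246, -0.1362, 0.0947], 'score': 0.65}]
```

View pics/f.png

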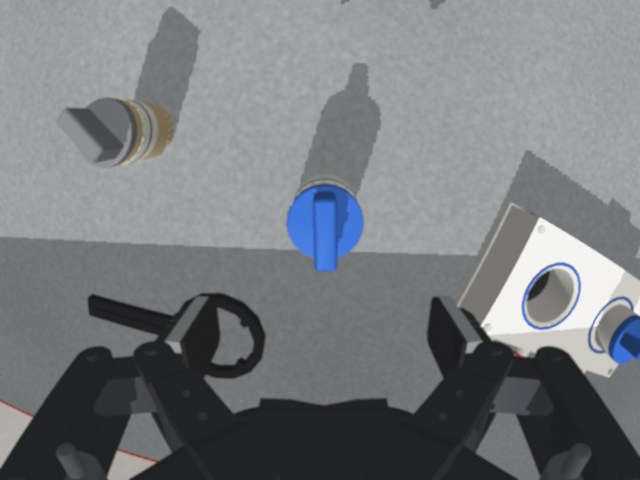

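Run:
```python
from h import *
o=manip.get_obs(); R=Ro.from_quat(o['ee_rot']).as_matrix()
for z in (.132,):
  for q in((325,193),(325.5,270),(313.5,250),(337.5,250)):
    X=on("wrist",q,z,o); print(X,R.T@(X-o['position']))
c=cv2.imread("pics/f.png"); cv2.imwrite("pics/g.png",cv2.resize(c[180:280,255:395],(784,560),interpolation=cv2.INTER_CUBIC))
```

```text
[ 0.50379623 -0.13880394  0.132     ] [0.03048449 0.00093573 0.27274464]
[ 0.5572706  -0.12988013  0.132     ] [-0.02372692  0.00145076  0.27275364]
[ 0.54402522 -0.14034873  0.132     ] [-0.00901709 -0.00683492  0.27275126]
[ 0.54144563 -0.12408691  0.132     ] [-0.00899302  0.00963021  0.27275113]
```

View pics/g.png

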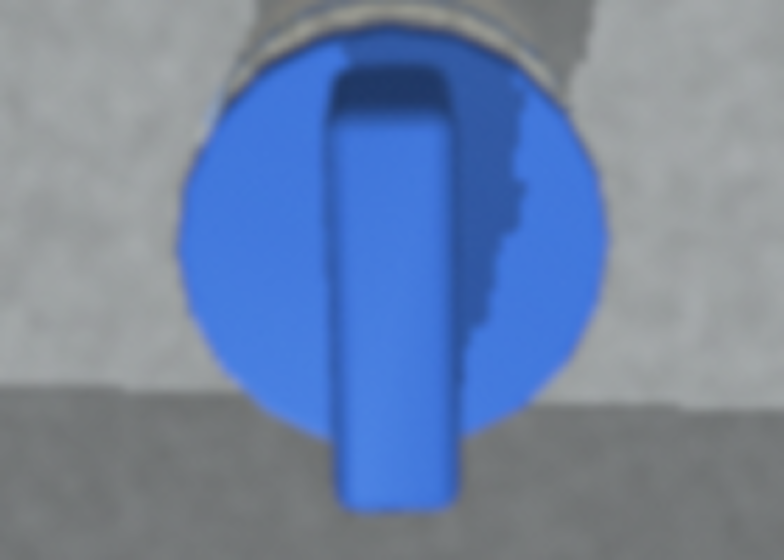

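Call:
{"method": "arm_command", "body": {
  "plan": [
    {"dp":[0,1,30],"spin":0},
    {"dp":[0,0,35],"spin":0},
    {"dp":[0,0,33],"spin":0},
    {"dp":[0,0,20],"spin":0},
    {"dp":[0,0,10],"spin":0}
  ]
}}

```text
clock: 3.8
position: [0.5333, -0.1339, 0.2747]
ee_rot: [-0.079, 0.997, 0.0, -0.001]
ft_force: [-0.5, 0.3, 0.7]
grip_width: 0.997
grasp_force: 0.0
```

Call:
{"method": "arm_command", "body": {
  "plan": [
    {"dp":[0,0,0],"spin":0},
    {"dp":[0,0,0],"spin":0},
    {"dp":[0,0,0],"spin":0},
    {"dp":[0,0,0],"spin":0},
    {"dp":[0,0,0],"spin":0}
  ],
  "grip": 1,
  "newtons": 60
}}

```text
clock: 4.3
position: [0.5342, -0.134, 0.2777]
ee_rot: [-0.079, 0.997, -0.0, 0.001]
ft_force: [0.8, 0.5, -0.5]
grip_width: 0.18
grasp_force: 58.3
```

Call:
{"method": "arm_command", "body": {
  "plan": [
    {"dp":[0,0,0],"spin":0},
    {"dp":[0,0,0],"spin":0},
    {"dp":[0,0,0],"spin":0},
    {"dp":[0,0,0],"spin":0},
    {"dp":[0,0,0],"spin":0}
  ]
}}

```text
clock: 4.8
position: [0.5343, -0.134, 0.2777]
ee_rot: [-0.08, 0.997, -0.0, 0.001]
ft_force: [1.1, 0.9, 6.0]
grip_width: 0.176
grasp_force: 59.7
```

Call:
{"method": "arm_command", "body": {
  "plan": [
    {"dp":[0,0,-10],"spin":0},
    {"dp":[0,0,-20],"spin":0},
    {"dp":[0,0,-25],"spin":0.12},
    {"dp":[0,0,-25],"spin":0.12},
    {"dp":[0,0,-20],"spin":0.12}
  ]
}}

```text
clock: 5.3
position: [0.5336, -0.1341, 0.3781]
ee_rot: [0.103, 0.995, 0.0, -0.0]
ft_force: [0.3, 0.5, -3.3]
grip_width: 0.176
grasp_force: 58.8
```

Call:
{"method": "arm_command", "body": {
  "plan": [
    {"dp":[0,0,0],"spin":0.12},
    {"dp":[0,0,0],"spin":0},
    {"dp":[0,0,0],"spin":0}
  ]
}}

```text
clock: 5.6
position: [0.5335, -0.1339, 0.3761]
ee_rot: [0.158, 0.987, 0.0, -0.001]
ft_force: [0.1, -0.2, -3.5]
grip_width: 0.178
grasp_force: 58.7
```

Run:
```python
from h import *
o=manip.get_obs(); R=Ro.from_quat(o['ee_rot']).as_matrix(); print(o['position'],R[:,0],R[:,2],o['ft_force'],o['torque'])
c=viewer.camera("wrist"); cv2.imwrite("pics/k.png",c)
print(finder.find_in("wrist","socket")[:2])
for cam,n,bx in(("scene","a",(345,225,388,262)),("side","b",(278,218,324,250)),("wrist","k",None)):
    i=cv2.imread(f"pics/{n}.png"); m=cv2.inRange(cv2.cvtColor(i,cv2.COLOR_BGR2HSV),(105,90,60),(125,255,255))
    if bx is None:
        cv2.imwrite("pics/km.png",m); continue
    k=np.zeros_like(m);k[bx[1]:bx[3],bx[0]:bx[2]]=1
    p=np.argwhere(m*k)[:,::-1].astype(float); X=np.array([on(cam,q,.07,o) for q in p])
    A=np.c_[2*X[:,:2],np.ones(len(X))]; s=np.linalg.lstsq(A,(X[:,:2]**2).sum(1),rcond=None)[0]
    print(cam,len(p),s[:2],np.sqrt(s[2]+s[0]**2+s[1]**2))
```

```text
[ 0.53349517 -0.13392841  0.37612301] [-0.95010006  0.3119415   0.00154149] [-1.52863858e-03  2.85713152e-04 -9.99998791e-01] [ 0.11609063 -0.24575025 -3.51494082] [0.00841837 0.0166282  0.02191679]
[{'position': [0.5741, 0.0872, 0.0741], 'score': 0.75}]
scene 184 [0.57962828 0.11393631] 0.03716408863812104
side 79 [0.57977776 0.11450499] 0.03707862027842963
```

View pics/k.png

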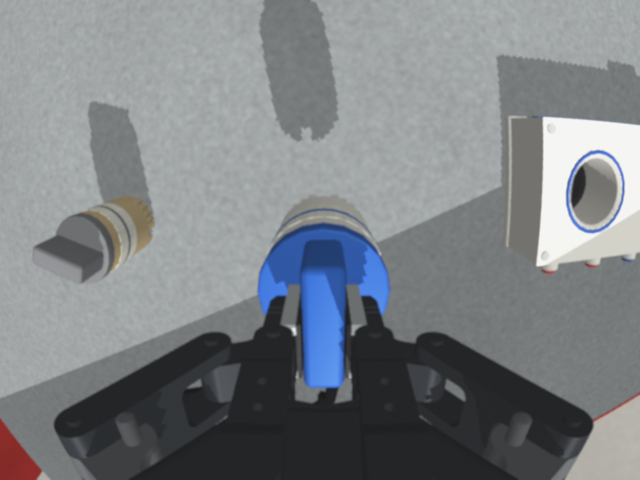

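Call:
{"method": "arm_command", "body": {
  "plan": [
    {"dp":[2.5,20,0],"spin":0},
    {"dp":[5,35,0],"spin":0},
    {"dp":[5,40,0],"spin":0},
    {"dp":[5,40,0],"spin":0},
    {"dp":[5,40,0],"spin":0}
  ]
}}

```text
clock: 6.2
position: [0.5676, 0.0406, 0.3763]
ee_rot: [0.159, 0.987, -0.0, -0.0]
ft_force: [0.2, -0.3, -4.3]
grip_width: 0.181
grasp_force: 58.8
```

Call:
{"method": "arm_command", "body": {
  "plan": [
    {"dp":[5,35,0],"spin":0},
    {"dp":[4,25,0],"spin":0},
    {"dp":[2,15,0],"spin":0},
    {"dp":[0,0,0],"spin":0},
    {"dp":[0,0,0],"spin":0}
  ]
}}

```text
clock: 6.7
position: [0.581, 0.1127, 0.3764]
ee_rot: [0.16, 0.987, -0.001, -0.0]
ft_force: [0.9, -0.9, -3.2]
grip_width: 0.175
grasp_force: 58.9
```

Run:
```python
from h import *
o=manip.get_obs(); R=Ro.from_quat(o['ee_rot']).as_matrix(); print(o['position'],R[:,0],R[:,2],o['ft_force'],o['torque'],o['joint_pos'])
s=viewer.camera("scene");d=viewer.camera("side"); f=lambda i,x,y,w,h:cv2.resize(i[y:y+h,x:x+w],(400,300),interpolation=cv2.INTER_CUBIC)
cv2.imwrite("pics/m.png",np.hstack([f(s,310,170,120,90),f(d,240,160,120,90)]))
print(R.T@(np.array([.5797,.1143,0])-o['position']))
```

```text
[0.58098654 0.11269482 0.37636149] [-9.48940712e-01  3.15454344e-01  2.85082185e-04] [-6.14341003e-04 -9.44324244e-04 -9.99999365e-01] [ 0.94623993 -0.89945068 -3.23431796] [-0.11718522 -0.04306796  0.0191956 ] [-0.0751789   0.28764527 -0.23457675  1.58258942  0.06962822  1.28035922
  0.92938711]
[0.00161992 0.00152758 0.37636052]
```

View pics/m.png

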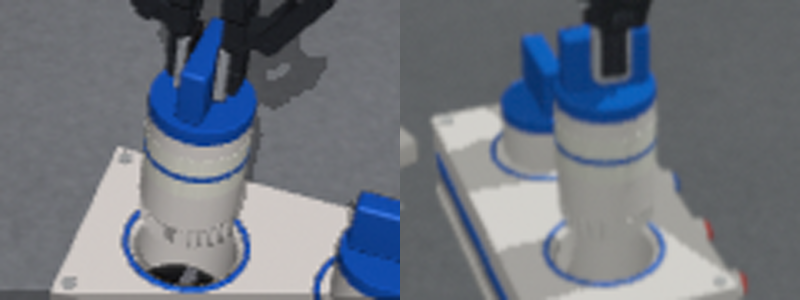

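Run:
```python
from h import *
print(on("scene",(370.9,200.9),.194),on("side",(302,185.5),.194))
```

```text
[0.58731948 0.11313598 0.194     ] [0.5798221 0.1072908 0.194    ]
```

Call:
{"method": "arm_command", "body": {
  "plan": [
    {"dp":[1.6,1.5,5],"spin":0},
    {"dp":[0,0,10],"spin":0},
    {"dp":[0,0,5],"spin":0},
    {"dp":[0,0,3],"spin":0},
    {"dp":[0,0,0],"spin":0}
  ]
}}

```text
clock: 7.3
position: [0.5797, 0.1156, 0.353]
ee_rot: [0.16, 0.987, -0.0, -0.0]
ft_force: [0.3, -0.1, -2.9]
grip_width: 0.174
grasp_force: 58.8
```

Call:
{"method": "arm_command", "body": {
  "plan": [
    {"dp":[-0.4,-1.2,2],"spin":0},
    {"dp":[0,0,2],"spin":0},
    {"dp":[0,0,2],"spin":0},
    {"dp":[0,0,2],"spin":0},
    {"dp":[0,0,0],"spin":0}
  ]
}}

```text
clock: 7.8
position: [0.5798, 0.1145, 0.3454]
ee_rot: [0.16, 0.987, -0.0, -0.0]
ft_force: [0.1, -0.6, -2.7]
grip_width: 0.175
grasp_force: 58.9
```

Call:
{"method": "arm_command", "body": {
  "plan": [
    {"dp":[0,0,1],"spin":0},
    {"dp":[0,0,1],"spin":0},
    {"dp":[0,0,1],"spin":0},
    {"dp":[0,0,1],"spin":0},
    {"dp":[0,0,0],"spin":0}
  ]
}}

```text
clock: 8.3
position: [0.5798, 0.1145, 0.3416]
ee_rot: [0.16, 0.987, -0.0, -0.0]
ft_force: [-0.2, 0.8, -4.3]
grip_width: 0.176
grasp_force: 58.9
```

Call:
{"method": "arm_command", "body": {
  "plan": [
    {"dp":[0,0,3],"spin":0},
    {"dp":[0,0,4],"spin":0},
    {"dp":[0,0,4],"spin":0},
    {"dp":[0,0,4],"spin":0},
    {"dp":[0,0,0],"spin":0}
  ]
}}

```text
clock: 8.8
position: [0.5796, 0.1144, 0.3259]
ee_rot: [0.16, 0.987, -0.0, -0.001]
ft_force: [-0.2, 0.0, -4.3]
grip_width: 0.176
grasp_force: 58.9
```

Call:
{"method": "arm_command", "body": {
  "plan": [
    {"dp":[0,0,4],"spin":0},
    {"dp":[0,0,4],"spin":0},
    {"dp":[0,0,4],"spin":0},
    {"dp":[0,0,3],"spin":0},
    {"dp":[0,0,0],"spin":0}
  ]
}}

```text
clock: 9.3
position: [0.5797, 0.1144, 0.3111]
ee_rot: [0.16, 0.987, -0.0, -0.0]
ft_force: [-0.1, -0.1, -4.4]
grip_width: 0.174
grasp_force: 59.0
```

Call:
{"method": "arm_command", "body": {
  "plan": [
    {"dp":[0,0,1.5],"spin":0},
    {"dp":[0,0,1],"spin":0},
    {"dp":[0,0,0],"spin":0}
  ]
}}

```text
clock: 9.6
position: [0.5798, 0.1145, 0.3092]
ee_rot: [0.16, 0.987, 0.0, 0.0]
ft_force: [0.3, -0.3, -3.6]
grip_width: 0.177
grasp_force: 59.0
```

Call:
{"method": "arm_command", "body": {
  "plan": [
    {"dp":[0,0,1],"spin":0},
    {"dp":[0,0,1],"spin":0},
    {"dp":[0,0,1],"spin":0},
    {"dp":[0,0,1],"spin":0},
    {"dp":[0,0,0],"spin":0}
  ]
}}

```text
clock: 10.1
position: [0.5798, 0.1144, 0.305]
ee_rot: [0.16, 0.987, -0.0, -0.0]
ft_force: [-0.3, -0.4, -4.0]
grip_width: 0.175
grasp_force: 59.0
```

Call:
{"method": "arm_command", "body": {
  "plan": [
    {"dp":[0,0,0.5],"spin":0},
    {"dp":[0,0,0.5],"spin":0},
    {"dp":[0,0,0.5],"spin":0},
    {"dp":[0,0,0],"spin":0}
  ]
}}

```text
clock: 10.5
position: [0.5798, 0.1145, 0.3037]
ee_rot: [0.16, 0.987, -0.0, -0.0]
ft_force: [0.5, -0.6, -3.2]
grip_width: 0.173
grasp_force: 58.9
```

Call:
{"method": "arm_command", "body": {
  "plan": [
    {"dp":[0,0,0.5],"spin":0},
    {"dp":[0,0,0.5],"spin":0},
    {"dp":[0,0,0],"spin":0}
  ]
}}

```text
clock: 10.8
position: [0.5798, 0.1144, 0.3027]
ee_rot: [0.16, 0.987, -0.0, 0.0]
ft_force: [0.6, -0.3, -4.7]
grip_width: 0.176
grasp_force: 58.9
```

Call:
{"method": "arm_command", "body": {
  "plan": [
    {"dp":[0,0,0.5],"spin":0},
    {"dp":[0,0,0.5],"spin":0},
    {"dp":[0,0,0],"spin":0}
  ]
}}

```text
clock: 11.1
position: [0.5798, 0.1144, 0.3016]
ee_rot: [0.16, 0.987, -0.0, -0.0]
ft_force: [0.0, 0.5, -3.7]
grip_width: 0.174
grasp_force: 58.9
```

Call:
{"method": "arm_command", "body": {
  "plan": [
    {"dp":[0,0,0.7],"spin":0},
    {"dp":[0,0,0.7],"spin":0},
    {"dp":[0,0,0.6],"spin":0},
    {"dp":[0,0,0],"spin":0}
  ]
}}

```text
clock: 11.5
position: [0.5798, 0.1144, 0.2996]
ee_rot: [0.16, 0.987, -0.0, -0.0]
ft_force: [-0.7, -0.8, -4.4]
grip_width: 0.178
grasp_force: 58.9
```

Call:
{"method": "arm_command", "body": {
  "plan": [
    {"dp":[0,0,0.7],"spin":0},
    {"dp":[0,0,0.7],"spin":0},
    {"dp":[0,0,0.6],"spin":0},
    {"dp":[0,0,0],"spin":0}
  ]
}}

```text
clock: 11.9
position: [0.5798, 0.1144, 0.2976]
ee_rot: [0.16, 0.987, -0.0, -0.0]
ft_force: [0.0, -0.2, -4.8]
grip_width: 0.178
grasp_force: 58.9
```

In the slot (6 mm below tang top with no contact). Continue to the floor.

Call:
{"method": "arm_command", "body": {
  "plan": [
    {"dp":[0,0,0.7],"spin":0},
    {"dp":[0,0,0.7],"spin":0},
    {"dp":[0,0,0.6],"spin":0},
    {"dp":[0,0,0],"spin":0}
  ]
}}

```text
clock: 12.3
position: [0.5798, 0.1145, 0.2956]
ee_rot: [0.16, 0.987, -0.0, -0.0]
ft_force: [0.1, -1.1, -4.4]
grip_width: 0.177
grasp_force: 58.9
```

Call:
{"method": "arm_command", "body": {
  "plan": [
    {"dp":[0,0,0.5],"spin":0},
    {"dp":[0,0,0.5],"spin":0},
    {"dp":[0,0,0.5],"spin":0},
    {"dp":[0,0,0],"spin":0}
  ]
}}

```text
clock: 12.7
position: [0.5798, 0.1144, 0.2942]
ee_rot: [0.16, 0.987, 0.0, 0.0]
ft_force: [0.6, -0.4, -3.9]
grip_width: 0.177
grasp_force: 58.9
```

Call:
{"method": "arm_command", "body": {
  "plan": [
    {"dp":[0,0,0.4],"spin":0},
    {"dp":[0,0,0.4],"spin":0},
    {"dp":[0,0,0],"spin":0}
  ]
}}

```text
clock: 13.0
position: [0.5799, 0.1144, 0.2934]
ee_rot: [0.16, 0.987, 0.0, 0.0]
ft_force: [-0.0, -0.2, -3.5]
grip_width: 0.171
grasp_force: 58.9
```

Call:
{"method": "arm_command", "body": {
  "plan": [
    {"dp":[0,0,0.4],"spin":0},
    {"dp":[0,0,0.4],"spin":0},
    {"dp":[0,0,0],"spin":0}
  ]
}}

```text
clock: 13.3
position: [0.5798, 0.1145, 0.2926]
ee_rot: [0.16, 0.987, -0.0, 0.0]
ft_force: [-0.5, -0.7, -4.1]
grip_width: 0.174
grasp_force: 59.0
```

Call:
{"method": "arm_command", "body": {
  "plan": [
    {"dp":[0,0,0.4],"spin":0},
    {"dp":[0,0,0],"spin":0}
  ]
}}

```text
clock: 13.5
position: [0.5799, 0.1145, 0.2924]
ee_rot: [0.16, 0.987, 0.0, 0.0]
ft_force: [-0.9, -1.6, -1.8]
grip_width: 0.177
grasp_force: 59.2
```

Call:
{"method": "arm_command", "body": {
  "plan": [
    {"dp":[0,0,0],"spin":0.04},
    {"dp":[0,0,0],"spin":0.06},
    {"dp":[0,0,0],"spin":0.06},
    {"dp":[0,0,0],"spin":0.06},
    {"dp":[0,0,0],"spin":0.06}
  ]
}}

```text
clock: 14.0
position: [0.5799, 0.1143, 0.2924]
ee_rot: [0.297, 0.955, -0.0, 0.0]
ft_force: [-0.9, -1.6, -1.1]
grip_width: 0.177
grasp_force: 59.4
```

Call:
{"method": "arm_command", "body": {
  "plan": [
    {"dp":[0,0,0],"spin":0.07},
    {"dp":[0,0,0],"spin":0.07},
    {"dp":[0,0,0],"spin":0.07},
    {"dp":[0,0,0],"spin":0.07},
    {"dp":[0,0,0],"spin":0.07}
  ]
}}

```text
clock: 14.5
position: [0.5798, 0.1142, 0.2924]
ee_rot: [0.459, 0.888, -0.0, 0.0]
ft_force: [-0.6, -2.4, -0.5]
grip_width: 0.179
grasp_force: 59.5
```

Run:
```python
from h import *
o=manip.get_obs(); R=Ro.from_quat(o['ee_rot']).as_matrix(); print(o['position'],np.degrees(np.arctan2(R[1,0],R[0,0])),R[:,2],o['ft_force'],o['torque'],o['joint_pos'])
```

```text
[0.57981931 0.11423265 0.29240028] 125.36582846351234 [-8.02605802e-05 -5.42504157e-04 -9.99999850e-01] [-0.61065357 -2.3969132  -0.46459356] [-0.70487447  0.47740327  0.20897506] [-0.15786077  0.34836388 -0.13840316  1.6839728   0.05307641  1.11311772
  0.30572174]
```

Call:
{"method": "arm_command", "body": {
  "plan": [
    {"dp":[0,0,0],"spin":0.07},
    {"dp":[0,0,0],"spin":0.07},
    {"dp":[0,0,0],"spin":0.07},
    {"dp":[0,0,0],"spin":0.07},
    {"dp":[0,0,0],"spin":0.07}
  ]
}}

```text
clock: 15.0
position: [0.5797, 0.1142, 0.2924]
ee_rot: [0.607, 0.795, -0.0, 0.0]
ft_force: [-2.2, -2.9, 1.1]
grip_width: 0.177
grasp_force: 59.6
```

Call:
{"method": "arm_command", "body": {
  "plan": [
    {"dp":[0,0,0],"spin":0.07},
    {"dp":[0,0,0],"spin":0.07},
    {"dp":[0,0,0],"spin":0.07},
    {"dp":[0,0,0],"spin":0.07},
    {"dp":[0,0,0],"spin":0.07}
  ]
}}

```text
clock: 15.5
position: [0.5796, 0.1143, 0.2924]
ee_rot: [0.736, 0.677, -0.0, -0.0]
ft_force: [-2.8, -3.0, 0.3]
grip_width: 0.176
grasp_force: 59.7
```

Call:
{"method": "arm_command", "body": {
  "plan": [
    {"dp":[0,0,0],"spin":0.03},
    {"dp":[0,0,0],"spin":0.03},
    {"dp":[0,0,0],"spin":0.03},
    {"dp":[0,0,0],"spin":0}
  ]
}}

```text
clock: 15.9
position: [0.5797, 0.1144, 0.2922]
ee_rot: [0.765, 0.644, -0.0, -0.0]
ft_force: [-4.4, -2.4, 1.3]
grip_width: 0.177
grasp_force: 59.7
```

Run:
```python
from h import *
o=manip.get_obs(); R=Ro.from_quat(o['ee_rot']).as_matrix(); print(o['position'],np.degrees(np.arctan2(R[1,0],R[0,0])),R[:,2],o['ft_force'],o['torque'])
s=viewer.camera("scene"); d=viewer.camera("side")
cv2.imwrite("pics/n.png",np.hstack([cv2.resize(i[y:y+90,x:x+120],(400,300),interpolation=cv2.INTER_CUBIC) for i,x,y in((s,335,205),(d,240,165))]))
```

```text
[0.57967286 0.11443424 0.29219872] 80.1937455241286 [-6.12912803e-04 -1.69237145e-04 -9.99999798e-01] [-4.39079276 -2.39355325  1.31317223] [-0.76650419  1.32023127  0.1195783 ]
```

View pics/n.png

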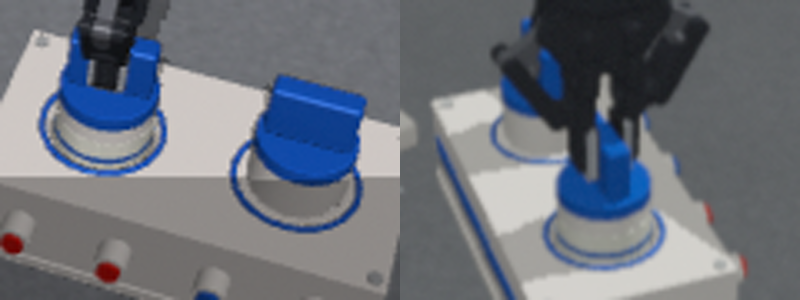

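Call:
{"method": "arm_command", "body": {
  "plan": [
    {"dp":[0,0,0],"spin":0.02},
    {"dp":[0,0,0],"spin":0.02},
    {"dp":[0,0,0],"spin":0}
  ]
}}

```text
clock: 16.3
position: [0.5797, 0.1145, 0.2922]
ee_rot: [0.777, 0.629, -0.0, -0.0]
ft_force: [-4.8, -2.0, 1.5]
grip_width: 0.176
grasp_force: 59.7
```

Run:
```python
from h import *
o=manip.get_obs(); R=Ro.from_quat(o['ee_rot']).as_matrix(); print(o['position'],np.degrees(np.arctan2(R[1,0],R[0,0])),o['ft_force'],o['torque'],o['clock'])
a,b=on("scene",(365.9,244),.07),on("scene",(424.1,259),.07); d=b-a; print(a,b,np.linalg.norm(d),np.degrees(np.arctan2(d[1],d[0])))
```

```text
[0.57968684 0.11446629 0.29216641] 77.94098801231759 [-4.78613369 -2.04520333  1.45042334] [-0.78813701  1.3640881   0.10771313] 16.3
[0.5834622  0.11484551 0.07      ] [0.60944476 0.23151006 0.07      ] 0.11952285230740137 77.4444678354037
```

Call:
{"method": "arm_command", "body": {
  "plan": [
    {"dp":[0,0,0],"spin":0.015},
    {"dp":[0,0,0],"spin":0},
    {"dp":[0,0,0],"spin":0}
  ]
}}

```text
clock: 16.6
position: [0.5797, 0.1145, 0.2922]
ee_rot: [0.782, 0.623, -0.0, -0.0]
ft_force: [-4.8, -3.0, 1.2]
grip_width: 0.173
grasp_force: 59.7
```

Call:
{"method": "arm_command", "body": {
  "plan": [
    {"dp":[0,0,0],"spin":0},
    {"dp":[0,0,0],"spin":0},
    {"dp":[0,0,0],"spin":0},
    {"dp":[0,0,0],"spin":0},
    {"dp":[0,0,0],"spin":0}
  ],
  "grip": -1
}}

```text
clock: 17.1
position: [0.58, 0.1146, 0.2923]
ee_rot: [0.782, 0.623, 0.0, 0.0]
ft_force: [-0.4, 0.5, -0.7]
grip_width: 0.99
grasp_force: 0.0
```

Call:
{"method": "arm_command", "body": {
  "plan": [
    {"dp":[0,0,-10],"spin":0},
    {"dp":[0,0,-30],"spin":0},
    {"dp":[0,0,-40],"spin":0},
    {"dp":[0,0,-40],"spin":0},
    {"dp":[0,0,-20],"spin":0}
  ]
}}

```text
clock: 17.6
position: [0.58, 0.1145, 0.4372]
ee_rot: [0.782, 0.623, 0.003, 0.001]
ft_force: [0.8, -0.8, 0.1]
grip_width: 1.0
grasp_force: 0.0
```

Call:
{"method": "arm_command", "body": {
  "plan": [
    {"dp":[0,0,0],"spin":0},
    {"dp":[0,0,0],"spin":0}
  ]
}}

```text
clock: 17.8
position: [0.5798, 0.1145, 0.4327]
ee_rot: [0.782, 0.623, 0.0, 0.0]
ft_force: [0.1, 0.2, -0.5]
grip_width: 1.003
grasp_force: 0.0
```

Run:
```python
from h import *
s=viewer.camera("scene"); d=viewer.camera("wrist")
cv2.imwrite("pics/q.png",np.hstack([cv2.resize(s[205:295,335:455],(400,300),interpolation=cv2.INTER_CUBIC),cv2.resize(d,(400,300))]))
print(manip.get_obs()['clock'])
```

```text
17.9
```

View pics/q.png

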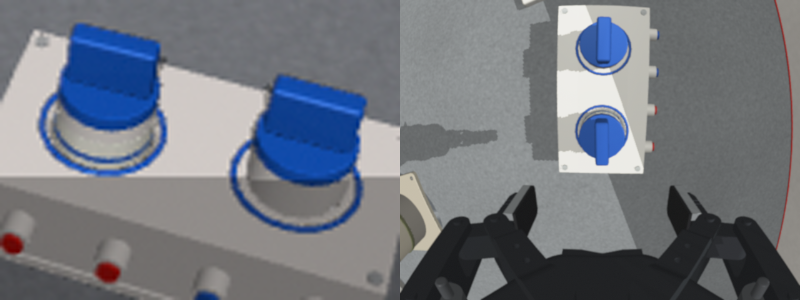

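Both handles are parallel and at the same height, and the gripper is clear.

```bash
python3 -c "
from workcell import manip; print(manip.hand_in())"
```

```text
the job is handed in; nothing more can be done
None
```

The fresh cartridge is fully home over the valve tang, turned clockwise until its handle lines up with the fitted one, and released; the job is handed in at about 18 s, with no verdict returned.

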